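# Flag the empty stone box

### The arm

A 6-joint arm with a two-finger parallel gripper is mounted at the origin on the work surface. World frame = base frame: x ahead of the robot, y to its left, z up, the work surface at z = 0. Lengths are in m, angles in rad, forces in N, time in s.
With the tool pointing down it reaches from about 0.375 to 0.9 m from the base axis. Payload 3.1 kg.
Tool frame: the origin (TCP) lies midway between the tips of the shut fingers; the grasp point (between the pads) lies 19 mm behind it (env.grip_depth is the distance from the TCP to the grasp point, in m); z points along the fingers, y is the line along which they close (so a half turn about z gives the same grasp; the last joint's range is limited). The gripper opens to 85 mm and grips with 20 to 120 N. Pads are 22 mm wide; open, the fingers measure 114 mm over their backs; the gripper's body (76 mm by 85 mm) begins 54 mm behind the grasp point. The pads swing forward as they close: fully open they stand 13 mm farther back than shut.
Start: joints at [0.975, 0.527, 1.433, -0, 1.181, -0.178], TCP at [0.254, 0.571, 0.231] pointing down, gripper open.
Joint ranges: [-3.08, 3.08], [-0.75, 2.2], [0.22, 2.44], [-1.43, 4.57], [0, 2.65], [-2.85, 2.85]. Speed limits (rad/s): [2.79, 2.79, 3.14, 3.14, 3.14, 3.14].

### API

Orientations are given as a unit quaternion [x, y, z, w].
In Python, from plant import read_state, vision, job, models, env gives the robot as it stands.
- The arm moves only by the shell command python3 -m crank 'ROWS' [FORCE]. ROWS is JSON, a list of rows, each a list of 5 numbers: the opening, from 0 (shut) to 1 (fully open), then the shift along the tool's x, y, z in m, then the turn about the tool's z in degrees. A call has 1 to 20 rows; each row shifts and turns the commanded pose from where the row before left it, along the tool's axes as they then stand; what a row does not reach is not made up. A row lasts 1/10 s, in which the tool goes at most 50 mm and 8.59 degrees, less where a joint would pass 70% of its speed; a pose out of reach is approached as far as the arm can. A call with a gripper value outside its range is refused whole. The fingers move at their own pace and stop on an object; FORCE is the grip in N (left out, the last holds). Time passes only in rows, so rows that do not move let the fingers close. It gives the time, the measured TCP pose, the force, the opening and the grip force at its end, in the units of the state.
- read_state(): the state, without advancing time (a new reading comes with each control period).
- vision.get_image(name): name is "scene" or "top" or "wrist"; returns (picture, depth): 400x640x3 uint8, red, green, blue; 400x640 float32, m along the optical axis (not along the pixel's ray), 0 where there is no reading.
- vision.calibration(name): a dict with "fov_y" (degrees; the focal length in pixels is half the picture's height over the tangent of half this angle, whatever the lens; pixels are square), "cx", "cy" (the principal point, pixels), "rvec" (rotation vector, rad) and "tvec" (3), from world to camera coordinates, as OpenCV has them. Camera axes: x right, y down, z forward; pixel columns grow to the right and rows downward; lengths in m; the calibration is good to about 2 mm. A picture is of the moment at which its call begins: read the wrist's pose just before it. calibration takes no time and is no camera call; for the wrist camera it gives the pose at the moment of the call.
- job.job_done(): hands the job in; it is judged then, once.
Trained networks look in the newest picture that a camera, given by its name, has taken for a name from the list of things; names that differ only in an ending like _2 or _b are one class to them, and where a whole thing is asked for, a point or a joint stands for the part that bears it (a point fixed in the world has none). Each returns a list of dicts, best first, with "conf" (0 to 1); they miss things now and then, are a little off and sometimes report something else, mostly with a low value. They report only what shows in the picture. A call takes as long as a camera call.
- models.recognise(camera, query): "bbox" ([centre column, centre row, width, height] in pixels, round what is visible of it).
- models.mark_of(camera, query): "centre" ([column, row] in pixels: a listed point, or the origin of a listed thing).
The state is a dict: "time_s": time; "q": joint angles; "joint_vel": joint speeds; "joint_efforts": joint torques, N m; "ee_pos": TCP position; "eef_rot": TCP orientation; "contact_force": force on the tool from outside, world axes, zero at the start; "moment": the same for the moment, N m; "width": finger opening in m; "grasp_force": force on a finger pad.
Only numpy, scipy, OpenCV 4.12 (cv2) and the standard library are available. Lean on these libraries where they do the work, as an engineer would, in place of code of your own. Each camera call takes 0.05 s, during which the arm holds its last target. There are 200 camera calls.

### The job

One of the four small stone boxes standing behind the marker rail is empty. Push the rail's sliding marker sideways along the rail until its spring plunger drops into the notch in front of the empty box, so that the box is flagged for restocking. Only push it: do not pull up the plunger's knob, pick nothing up, leave everything else standing where it is, and finish with the hand clear of it all.

Things in the scene. Friction and masses are not known exactly. Their poses are not given: they have to be found in the camera images.
- rail: Fixed straight aluminium rail on the table, 350 mm long, 30 mm wide, top 24 mm above the table; a black end block (44 x 10 x 34 mm high) at each end. Origin: centre of its underside. Its y axis runs along the rail, its x axis points horizontally to the row of boxes. Four V notches run across its top at y = -127.5, -42.5, +42.5 and +127.5 mm (14 mm wide, 6 mm deep), one in front of each box.
- slider (a joint): Place of the sliding marker along the rail's y axis, m: 0 at mid-rail, range -0.15 to +0.15; in a notch it reads -0.1275, -0.0425, 0.0425 or 0.1275. It starts between the two middle notches. Pushing takes about 1.5 N on the flat and about 5 to 8 N to climb out of a notch; within about 4 mm of a notch's middle the plunger pulls it home and the push force dips.
- slider_mark (a point): Point inside the middle of the marker's tower, 49 mm above the table. The marker is black plastic: a saddle 44 mm across the rail, 40 mm long along it, top 36 mm high, with a tower on it 30 mm across by 40 mm along the rail (flush with the saddle at both ends), from 36 to 62 mm high. A steel pointer on the tower reaches 43 mm out from the rail's middle towards the boxes (57 to 61 mm high). Push on the end faces, which look along the rail. Axes as the rail's.
- plunger (a joint): Height of the marker's spring plunger, m: 0 when its tip rides on the flat rail top, about -0.0045 when it has dropped into a notch; upwards positive. Its round steel knob (20 mm across, 12 mm high) sits above the tower, top 80 mm above the table when riding.
- box_empty: The empty one of the four open off-white card boxes with grey floors, 120 (x) by 76 (y) by 48 mm high, with a blank paper card standing at its far side up to 85 mm. Origin: centre of its underside, 95 mm from the rail's middle line; its y axis runs along the rail, to within 3 mm it is centred on its notch. The other three boxes (two full, one with a few stones) are alike and stand in the other three places. All are fixed.
- tower: Loose bystander: pale pointed stone, 85 mm tall, 34 mm wide, standing near the rail on the robot's side. Origin: centre of its underside.
- palm_stone: Loose bystander: flat round stone, 46 mm wide, 21 mm high, near the rail on the robot's side. Origin: centre of its underside.
- bowl: Loose bystander: small wooden bowl, 90 mm wide, 35 mm high. Origin: centre of its underside.
- scoop: Loose bystander: spoon-shaped scoop lying on the table. Origin: on its underside.
- brush: Loose bystander: dusting brush lying on the table. Origin: on its underside.
- loupe: Loose bystander: eye loupe, a dark cylinder 38 mm wide, 22 mm high with a steel tab. Origin: centre of the cylinder's underside.
- obelisk: Loose bystander: dark pointed stone, 120 mm tall, 42 mm wide. Origin: centre of its underside.

How it is judged:
By the outcome, as a careful person would: the job done as asked, in the order asked, and still so for the second after the job is handed in, with the robot touching nothing.
It also fails if it takes over 38 s, if anything falls off the work surface, if the arm or the gripper's body presses on something with over 40 N, if the wrist force passes 120 N, or if a joint passes its speed limit or range.

## Working session

There is one attempt and no reset: what is moved stays moved. The work goes in short steps, Python scripts to look and compute and a shell command to move; the robot and the scene stay as the last step left them, time stands still between calls to the robot, and variables do not carry over. Pictures are saved under pics/ and viewed, at most 10 in all, crops included, and the job is handed in when it is done.

```bash
mkdir -p pics; cat > h.py <<'E'
import numpy as np, cv2
from plant import read_state, vision, job, models, env
def cam(n):
    c=vision.calibration(n); f=200/np.tan(np.radians(c["fov_y"])/2)
    R=cv2.Rodrigues(np.array(c["rvec"],float))[0]; return f,c["cx"],c["cy"],R,np.array(c["tvec"],float).ravel()
def ray(n,u,v,z):
    f,cx,cy,R,t=cam(n); d=R.T@np.array([(u-cx)/f,(v-cy)/f,1]); o=-R.T@t
    return o+d*(z-o[2])/d[2]
def proj(n,p):
    f,cx,cy,R,t=cam(n); q=R@np.array(p)+t; return q[:2]/q[2]*f+[cx,cy]
E
python3 - <<'E'
from h import *
for n in("top","scene"):
    im,d=vision.get_image(n); cv2.imwrite(f"pics/{n}0.png",im[:,:,::-1])
    for k,z in(("rail",0),("slider_mark",.049),("box_empty",0),("tower",0),("palm_stone",0)):
        r=models.mark_of(n,k)[:2]
        for a in r: print(n,k,round(a["conf"],2),np.round(a["centre"]),ray(n,*a["centre"],z).round(3))
print(read_state()["ee_pos"],read_state()["eef_rot"],read_state()["time_s"])
E
```

```text
top rail 0.85 [289. 204.] [0.492 0.06  0.   ]
top rail 0.31 [463. 170.] [ 0.573 -0.408  0.   ]
top slider_mark 0.69 [275. 201.] [0.495 0.092 0.049]
top slider_mark 0.58 [292. 203.] [0.489 0.048 0.049]
top box_empty 0.82 [239. 171.] [0.586 0.193 0.   ]
top box_empty 0.63 [461. 170.] [ 0.573 -0.402  0.   ]
top tower 0.71 [266. 233.] [0.417 0.123 0.   ]
top tower 0.46 [462. 170.] [ 0.574 -0.405  0.   ]
top palm_stone 0.7 [278. 202.] [0.499 0.089 0.   ]
top palm_stone 0.64 [300. 240.] [0.397 0.032 0.   ]
scene rail 0.81 [340. 206.] [0.507 0.055 0.   ]
scene rail 0.55 [199. 216.] [ 0.395 -0.369  0.   ]
scene slider_mark 0.49 [345. 188.] [0.484 0.083 0.049]
scene box_empty 0.77 [386. 212.] [0.584 0.18  0.   ]
scene tower 0.75 [346. 179.] [ 0.392  0.13  -0.   ]
scene tower 0.17 [388. 212.] [0.585 0.185 0.   ]
scene palm_stone 0.48 [322. 187.] [0.402 0.036 0.   ]
[0.2535178  0.57123024 0.23129633] [ 2.07354119e-01  9.78265950e-01 -2.14277181e-05 -1.02433614e-05] 0.6
```

View pics/top0.png

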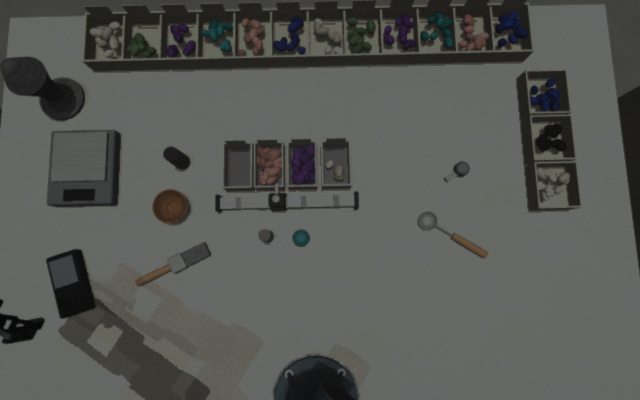

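View pics/scene0.png

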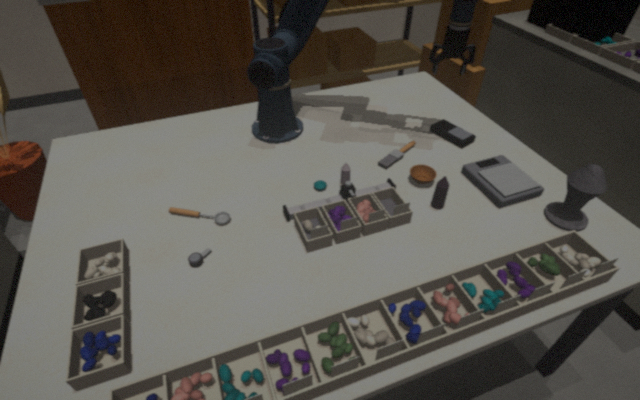

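The top view shows the empty box leftmost (col 238, row 165), with world y≈0.19. The other three hold pink stones, purple stones and a few white ones. The slider is at col 278, and the rail end blocks are at (219,203) and (356,201). The mark must go in +y, past one notch. I'll refine the rail line and the slider from the depth data.

```bash
python3 - <<'E'
from h import *
im,d=vision.get_image("top")
f,cx,cy,R,t=cam("top")
v,u=np.mgrid[:400,:640]
P=(np.stack([(u-cx)/f*d,(v-cy)/f*d,d],-1)-t)@R
for a,b in((219,203),(356,201)): print(ray("top",a,b,.034).round(4))
s=P[195:212,210:365].reshape(-1,3); g=im[195:212,210:365].reshape(-1,3).max(1)
m=(g<45)&(s[:,2]>.02); q=s[m]
for lo,hi in((-.15,-.08),(.0,.15),(.18,.28)):
    w=q[(q[:,1]>lo)&(q[:,1]<hi)]; print(len(w),w.mean(0).round(4),w.min(0).round(3),w.max(0).round(3))
print("hi",s[(s[:,2]>.045)].round(3)[:40].tolist())
c=im[130:255,205:365]; cv2.imwrite("pics/crop1.png",cv2.resize(np.clip(c[:,:,::-1].astype(float)*1.6,0,255).astype(np.uint8),None,fx=5,fy=4.7,interpolation=cv2.INTER_CUBIC))
E
```

```text
[0.4955 0.238  0.034 ]
[ 0.4916 -0.1147  0.034 ]
43 [ 0.4898 -0.1146  0.0323] [ 0.474 -0.118  0.02 ] [ 0.508 -0.11   0.037]
200 [0.4888 0.0852 0.0514] [0.475 0.068 0.021] [0.512 0.107 0.066]
66 [0.4966 0.2426 0.0312] [0.475 0.239 0.023] [0.517 0.247 0.037]
hi [[0.508, 0.105, 0.061], [0.508, 0.103, 0.061], [0.509, 0.101, 0.059], [0.508, 0.098, 0.063], [0.509, 0.096, 0.058], [0.506, 0.091, 0.076], [0.505, 0.088, 0.08], [0.505, 0.086, 0.079], [0.506, 0.084, 0.073], [0.508, 0.083, 0.063], [0.508, 0.08, 0.061], [0.508, 0.078, 0.06], [0.508, 0.076, 0.06], [0.507, 0.073, 0.062], [0.508, 0.071, 0.059], [0.508, 0.068, 0.061], [0.506, 0.106, 0.06], [0.506, 0.103, 0.063], [0.506, 0.101, 0.061], [0.506, 0.098, 0.059], [0.503, 0.094, 0.077], [0.503, 0.091, 0.08], [0.503, 0.088, 0.079], [0.502, 0.086, 0.082], [0.502, 0.083, 0.079], [0.503, 0.081, 0.078], [0.505, 0.08, 0.062], [0.505, 0.078, 0.06], [0.505, 0.076, 0.06], [0.505, 0.073, 0.06], [0.505, 0.071, 0.06], [0.505, 0.068, 0.059], [0.503, 0.105, 0.062], [0.503, 0.103, 0.064], [0.503, 0.101, 0.061], [0.5, 0.096, 0.08], [0.5, 0.093, 0.079], [0.5, 0.091, 0.079], [0.5, 0.088, 0.081], [0.5, 0.086, 0.078]]
```

View pics/crop1.png

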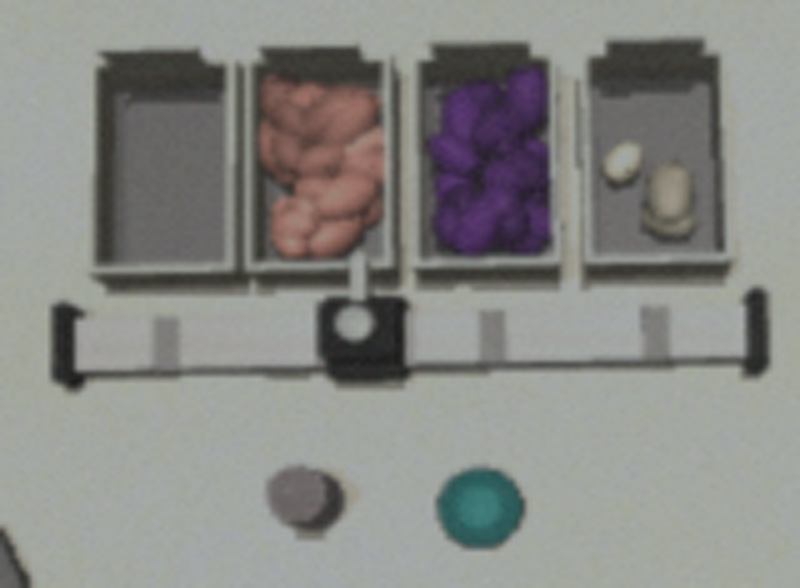

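```bash
python3 -m crank '[[0,0,0,0,8.4],[0,0,0,0,8.4],[0,0,0,0,8.4],[0,0,0,0,8.4],[0,0,0,0,8.4],[0,0,0,0,8.4],[0,0,0,0,8.4],[0,0,0,0,8.2],[0,-0.04,0.018,0,0],[0,-0.04,0.018,0,0],[0,-0.04,0.018,0,0],[0,-0.04,0.018,0,0],[0,-0.04,0.018,0,0],[0,-0.04,0.018,0,0],[0,-0.04,0.018,0,0],[0,-0.04,0.018,0,0],[0,-0.04,0.018,0,0],[0,-0.04,0.018,0,0],[0,-0.04,0.018,0,0],[0,-0.04,0.018,0,0]]' 20; python3 -m crank '[[0,-0.03,0.01,0,0],[0,-0.02,0.005,0,0],[0,0,0,0,0],[0,0,0,0,0],[0,0,0,0,0]]'; python3 - <<'E'
from h import *
from scipy.spatial.transform import Rotation as Ro
s=read_state(); print(s["width"]); print(Ro.from_quat(s["eef_rot"]).as_matrix().round(3))
im,d=vision.get_image("wrist"); cv2.imwrite("pics/w1.png",im[:,:,::-1])
E
```

```text
time_s: 2.65
ee_pos: [0.4623, 0.086, 0.2317]
eef_rot: [0.713, 0.701, 0.0, 0.0]
contact_force: [-0.2, 0.4, 0.4]
width: -0.0
grasp_force: 0.0
time_s: 3.15
ee_pos: [0.4753, 0.0385, 0.2313]
eef_rot: [0.713, 0.702, -0.0, -0.0]
contact_force: [-0.8, 0.9, 0.2]
width: -0.0
grasp_force: 0.0
-1.415254483859938e-05
[[ 0.016  1.    -0.001]
 [ 1.    -0.016  0.   ]
 [ 0.    -0.001 -1.   ]]
```

View pics/w1.png

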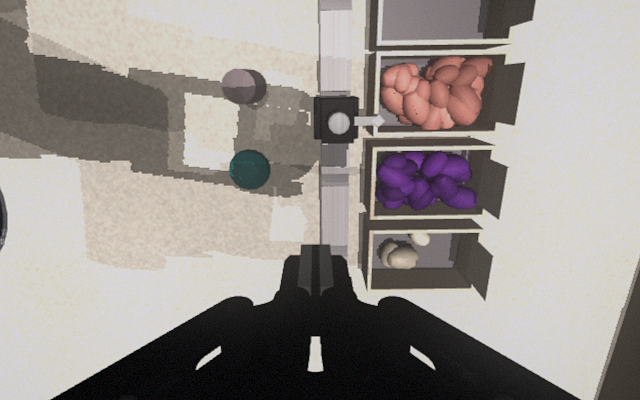

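The wrist view shows the marker at cols 314–357, rows 97–142, with the rail running up at cols 320–350. A bare grey box is at the top, and the fingers are shut over the rail.

```bash
python3 - <<'E'
from h import *
im,d=vision.get_image("wrist")
for u,v,z in((318,200,.024),(350,200,.024),(318,40,.024),(351,40,.024),(316,142,.04),(316,97,.062),(357,142,.062),(440,15,.0)): print(u,v,ray("wrist",u,v,z).round(4))
f,cx,cy,R,t=cam("wrist"); v,u=np.mgrid[:400,:640]
P=(np.stack([(u-cx)/f*d,(v-cy)/f*d,d],-1)-t)@R
s=P[80:160,300:365].reshape(-1,3); g=im[80:160,300:365].reshape(-1,3).max(1)
q=s[(s[:,2]>.052)&(s[:,2]<.068)&(g<70)]; print(len(q),np.percentile(q,[1,50,99],axis=0).round(4))
E
```

```text
318 200 [ 0.4781 -0.0021  0.024 ]
350 200 [ 0.5132 -0.0026  0.024 ]
318 40 [0.4802 0.1584 0.024 ]
351 40 [0.5115 0.1579 0.024 ]
316 142 [0.4769 0.0641 0.04  ]
316 97 [0.4774 0.1077 0.062 ]
357 142 [0.5148 0.0671 0.062 ]
440 15 [0.6018 0.182  0.    ]
1011 [[0.4824 0.0673 0.0596]
 [0.4954 0.0919 0.0618]
 [0.5114 0.1057 0.0636]]
```

```bash
python3 -m crank '[[0,-0.005,0.011,0,0],[0,-0.003,0.010,0,0],[0,0,0,0.03,0],[0,0,0,0.03,0],[0,0,0,0.03,0],[0,0,0,0.03,0],[0,0,0,0.03,0],[0,0,0,0.024,0],[0,0,0,0.015,0],[0,0,0,0,0],[0,0,0,0,0]]'
```

```text
time_s: 4.35
ee_pos: [0.4976, 0.029, 0.0421]
eef_rot: [0.713, 0.701, 0.0, 0.0]
contact_force: [0.2, 0.1, -0.8]
width: 0.0
grasp_force: 0.0
```

```bash
python3 -m crank '[[0,0.008,0,0,0],[0,0.008,0,0,0],[0,0.006,0,0,0],[0,0.006,0,0,0],[0,0.006,0,0,0],[0,0.006,0,0,0],[0,0.006,0,0,0],[0,0.006,0,0,0],[0,0.006,0,0,0],[0,0.006,0,0,0],[0,0,0,0,0]]';python3 -m crank '[[0,0.006,0,0,0],[0,0.006,0,0,0],[0,0.006,0,0,0],[0,0.006,0,0,0],[0,0.006,0,0,0],[0,0.006,0,0,0],[0,0.006,0,0,0],[0,0,0,0,0],[0,0,0,0,0]]'; python3 - <<'E'
from h import *
print(read_state()["ee_pos"])
im,d=vision.get_image("top")
f,cx,cy,R,t=cam("top"); v,u=np.mgrid[:400,:640]
P=(np.stack([(u-cx)/f*d,(v-cy)/f*d,d],-1)-t)@R
s=P[195:212,210:365].reshape(-1,3)
for lo,hi in((.05,.068),(.07,.1)):
  q=s[(s[:,2]>lo)&(s[:,2]<hi)]; print(len(q),np.percentile(q,[2,50,98],axis=0).round(4).tolist())
im2,_=vision.get_image("wrist"); cv2.imwrite("pics/w2.png",np.vstack([im2,cv2.resize(im[150:260,200:360],(640,200))[:,:,:]])[:,:,::-1])
E
```

```text
time_s: 5.45
ee_pos: [0.4977, 0.0942, 0.0422]
eef_rot: [0.713, 0.701, 0.0, -0.0]
contact_force: [-0.1, -0.4, -0.1]
width: 0.0001
grasp_force: 0.0
time_s: 6.35
ee_pos: [0.4992, 0.1357, 0.0424]
eef_rot: [0.713, 0.701, 0.001, 0.0]
contact_force: [0.1, -0.9, -0.7]
width: 0.0001
grasp_force: 0.0
[0.49924875 0.13570491 0.0424492 ]Traceback (most recent call last):
  File "<stdin>", line 8, in <module>
    return _quantile_unchecked(
        a, q, axis, out, overwrite_input, method, keepdims, weights)
    return _ureduce(a,
                    func=_quantile_ureduce_func,
    ...<5 lines>...
                    overwrite_input=overwrite_input,
                    method=method)
    r = func(a, **kwargs)
    result = _quantile(arr,
                       quantiles=q,
    ...<2 lines>...
                       out=out,
                       weights=wgt)
    slices_having_nans = np.isnan(arr[-1, ...])
                                  ~~~^^^^^^^^^
IndexError: index -1 is out of bounds for axis 0 with size 0
```

The arm hides the marker from the top camera, so I'll use the wrist camera.

```bash
python3 - <<'E'
from h import *
im,d=vision.get_image("wrist"); sc,_=vision.get_image("scene")
cv2.imwrite("pics/w3.png",cv2.resize(np.hstack([im,cv2.resize(sc[150:250,280:440],(640,400))]),(800,250))[:,:,::-1])
f,cx,cy,R,t=cam("wrist"); v,u=np.mgrid[:400,:640]
P=(np.stack([(u-cx)/f*d,(v-cy)/f*d,d],-1)-t)@R
s=P.reshape(-1,3); b=(abs(s[:,0]-.497)<.013)&(s[:,1]>.1)&(s[:,1]<.24)
for lo,hi in((.055,.067),(.07,.085)):
  q=s[b&(s[:,2]>lo)&(s[:,2]<hi)]; print(len(q),np.percentile(q,[2,50,98],axis=0).round(4).tolist() if len(q) else 0)
E
```

```text
4662 [[0.4843, 0.1412, 0.0565], [0.4981, 0.1747, 0.0616], [0.5096, 0.1866, 0.0657]]
3957 [[0.4878, 0.1278, 0.0706], [0.498, 0.164, 0.0789], [0.5066, 0.176, 0.0839]]
```

View pics/w3.png

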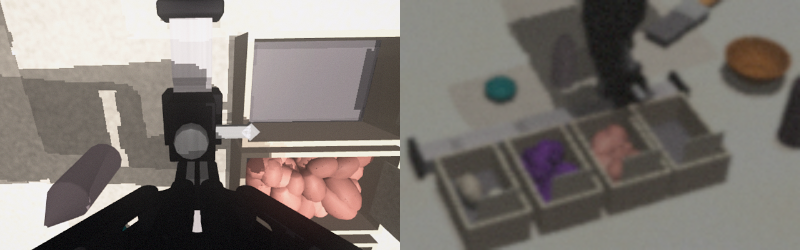

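The wrist view shows the marker's far face at y≈0.187, so its centre is at 0.167. The pointer is still on the divider side, about 25 mm short. I'll approach, then creep while watching the force.

```bash
python3 -m crank '[[0,0.005,-0.0005,0,0],[0,0.005,-0.0005,0,0],[0,0.004,0,0,0],[0,0.003,0,0,0],[0,0,0,0,0]]' | sed -n 2p\;4p
python3 -m crank '[[0,0.002,0,0,0],[0,0,0,0,0]]' | sed -n 2p\;4p
python3 -m crank '[[0,0.0015,0,0,0],[0,0,0,0,0]]' | sed -n 2p\;4p
python3 - <<'E'
from h import *
im,d=vision.get_image("wrist")
f,cx,cy,R,t=cam("wrist"); v,u=np.mgrid[:400,:640]
P=(np.stack([(u-cx)/f*d,(v-cy)/f*d,d],-1)-t)@R
s=P.reshape(-1,3); y=read_state()["ee_pos"][1]; b=(abs(s[:,0]-.497)<.012)
q=s[b&(s[:,2]>.056)&(s[:,2]<.067)&(s[:,1]>y+.02)&(s[:,1]<y+.07)]; print("far edge",y,np.percentile(q[:,1],98))
q=s[(abs(s[:,0]-.498)<.006)&(abs(s[:,1]-y-.031)<.006)&(s[:,2]>.065)]; print("knob",len(q),np.median(q[:,2]))
E
```

```text
ee_pos: [0.4973, 0.1528, 0.0423]
contact_force: [0.6, 0.3, 0.2]
ee_pos: [0.4972, 0.1545, 0.0422]
contact_force: [-0.3, 0.4, 0.1]
ee_pos: [0.4976, 0.1558, 0.0423]
contact_force: [0.0, -0.7, -0.0]
far edge 0.15576544709248 0.21024210173157867
knob 918 0.07489542993133841
```

The knob's top has fallen to 75 mm and the marker has jumped 3.5 mm ahead of the finger, so it has seated. Backing off, then verifying.

```bash
python3 -m crank '[[0,-0.01,0,0,0],[0,-0.02,0,0,0],[0,-0.02,0,0,0],[0,0,0,-0.03,0],[0,0,0,-0.04,0],[0,0,0,-0.04,0],[0,0,0,-0.04,0],[0,0,0,-0.03,0],[0,-0.03,0,0,0],[0,-0.04,0,0,0],[0,-0.04,0,0,0],[0,-0.04,0,0,0],[0,-0.04,0,0,0],[0,-0.03,0,0,0],[0,0,0,0,0],[0,0,0,0,0],[0,0,0,0,0]]'
python3 - <<'E'
from h import *
im,d=vision.get_image("top"); sc,_=vision.get_image("scene")
a=cv2.resize(im[120:260,130:370],(800,467))
cv2.imwrite("pics/f.png",a[:,:,::-1])
f,cx,cy,R,t=cam("top"); v,u=np.mgrid[:400,:640]
P=(np.stack([(u-cx)/f*d,(v-cy)/f*d,d],-1)-t)@R
s=P[195:212,205:365].reshape(-1,3)
for lo,hi in((.055,.067),(.069,.09)):
  q=s[(s[:,2]>lo)&(s[:,2]<hi)&(abs(s[:,0]-.495)<.014)&(s[:,1]>.1)]; print(len(q),np.percentile(q,[2,50,98],axis=0).round(4).tolist())
for k in("tower","palm_stone"):
    a=models.mark_of("top",k)[0]; print(k,a["conf"],ray("top",*a["centre"],0).round(3))
E
```

```text
time_s: 9.15
ee_pos: [0.4927, -0.1135, 0.2221]
eef_rot: [0.713, 0.701, -0.0, -0.001]
contact_force: [-0.6, -0.1, -0.1]
width: 0.0003
grasp_force: 0.0
124 [[0.4823, 0.1723, 0.0563], [0.4929, 0.186, 0.0614], [0.5085, 0.211, 0.0647]]
53 [[0.4882, 0.1835, 0.0703], [0.4961, 0.1913, 0.0739], [0.506, 0.2009, 0.0769]]
tower 0.53 [0.417 0.118 0.   ]
palm_stone 0.52 [0.396 0.041 0.   ]
```

View pics/f.png

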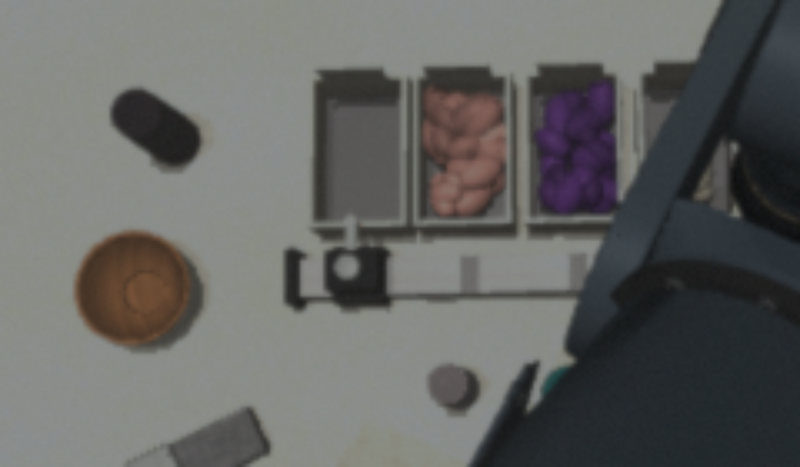

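The marker stands in the notch in front of the empty box (crop col 355, row 272). Its centre is at y≈0.1915 and the knob top at 74 mm, so the plunger has dropped. The bowl, brush, dark stone (obelisk) and tower stone stand as before. The palm stone is mostly hidden behind the arm but sits in its place.

```bash
python3 -c "
from plant import job; print(job.job_done())"
```

```text
the job is handed in; nothing more can be done
None
```

The marker was pushed into the notch in front of the empty box with its plunger dropped, the hand is clear, and the job was handed in after about 9 s of robot time.

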